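# Refit the strainer plate in a pump intake and screw its lock ring down

### The job

The pump intake has been leak-tested and goes back into service: take the perforated steel strainer plate (not the white blanking plate) from the wooden rack, seat it fully in the mouth of the grey intake with its basket down and its knob up, and let go of it; then set the blue lock ring over it and screw it down clockwise until it is tight on the plate, and let go. Leave the blanking plate in the rack, and the roll of tape and the marker where they lie.

Things in the scene. Friction and masses are not known exactly. Their poses are not given: they have to be found in the camera images.
- strainer: Steel strainer plate, 0.07 kg: flange 47 mm wide, 8 mm thick (z = 10 to 18 mm); basket 25 mm wide, 10 mm deep in the middle below it (z = 0 to 10); black knob on top (z = 18 to 38). Origin: centre of the basket's foot; z along the axis to the knob. Starts on edge (z level) in a rack pocket, top edge 58 mm above the bench; the flange's outer 11 mm stand clear for a grip across its thickness.
- strainer_knob (a point): Middle of the strainer's black round knob, 14 mm in diameter, 20 mm high (collar 18 mm wide, 2 mm high at its foot), 28 mm from the plate's origin along its z; axes as the plate's. Laid on the bench knob up, the plate rests stably on its basket's foot, and this point is 28 mm high; let go leaning by 0.5 rad or more with its lower edge on the bench, it falls flat.
- blank_plate: White plastic blanking plate with a red knob; shape, size and frame as the strainer's, but without holes. Stands on edge in the other pocket of the rack and stays there. Which of the two pockets holds which plate changes.
- rack: Wooden rack strip, fixed, 44 x 150 x 20 mm, long side along its y; origin at the centre of its underside, z up. Two pockets (9 mm deep, 9.6 mm wide) at y = +38 and -38 mm hold the plates on edge in one plane, knobs towards the rack's +x (away from the robot within 0.4 rad). The bench between rack and intake is clear but for the lock ring: room to lay the plate, about x = 0.58, y = -0.13.
- intake: Pump intake, fixed: upright grey plastic tee, its mouth up, on a plywood board 116 x 210 x 15 mm; white pipe stubs 27 mm thick (top 50 mm above the bench) reach 118 mm to both sides along its y. Origin: on the mouth's axis, underside of the board; z up. The neck is 54 mm in diameter outside, down to a collar 63 mm wide, 20 mm below the rim, and carries the thread.
- mouth (a point): Centre of the intake's mouth at the rim, 80 mm above the bench; z up, axes as the intake's. Bore 49 mm with a chamfered edge; flat seat 7.2 mm below the rim; in it a throat 28 mm wide for the basket. Fully seated, the plate's origin is 17.2 mm below this point and its flange's top 0.8 mm above the rim.
- thread_start (a point): Start (upper end, middle) of one of the intake's three thread ridges, 5 mm below the rim, 29 mm off the axis at 90 degrees from the intake's x; the others start 120 degrees either way. Right-hand thread, lead 24 mm a turn: ridges 3 mm thick, 61 mm over the crests, fall clockwise (seen from above) over 140 degrees each.
- lock_ring: Blue ribbed plastic lock ring, 69 mm wide, 22 mm high, 0.06 kg, lying right way up, turned at random. Skirt 63 mm inside; flange on top (4 mm thick, hole 34 mm, underside 18 mm above the lower edge) bears on the plate. Origin: centre of its lower edge, z up; 17.2 mm below the mouth point when down on the seated plate. A twist of about 1 N m makes it tight; it then stays tight.
- ring_lug (a point): Middle of one of three lugs inside the ring's skirt, on its x axis, 5.2 mm above the lower edge; the others 120 degrees either way. Lugs: 7 mm wide, 3 mm high, 56 mm across the tips. Set on with the lugs 10 to 25 degrees anticlockwise of the thread starts, the ring sinks until its origin is 14 mm below the rim; clockwise of them it perches up to 7 mm higher. From there 70 to 85 degrees clockwise tighten it.
- tape_masking: Roll of masking tape lying flat, 84 mm wide, 24 mm high, behind the work; not needed, stays where it is. Origin: centre of its underside.
- marker_red: Red and white paint marker lying at the back of the bench behind the intake, 132 mm long, 17 mm thick; not needed, stays where it is. Origin: centre of its underside.
Things that resemble listed ones, but are neither listed nor needed, are in the scene too. What is shaped like the strainer but turquoise is not meant. Several things have the shape of the lock_ring; the one meant has the colours described above.

How it is judged:
By the outcome, as a careful person would: the job done as asked, in the order asked, and still so for the second after the job is handed in, with the robot touching nothing.
It also fails if it takes over 72 s, if anything falls off the work surface, if the arm or the gripper's body presses on something with over 40 N, if the wrist force passes 120 N, or if a joint passes its speed limit or range.

### The arm

A 6-joint arm with a two-finger parallel gripper is mounted at the origin on a cart in front of the work surface, level with it; the furniture and walls round the work are solid. World frame = base frame: x ahead of the robot, y to its left, z up, the work surface at z = 0. Lengths are in mm, angles in rad, forces in N, time in s.
With the tool pointing down it reaches from about 400 to 925 mm from the base axis. Payload 12.5 kg.
Tool frame: the origin (TCP) lies midway between the tips of the shut fingers; the grasp point (between the pads) lies 19 mm behind it (env.tcp_to_grasp is the distance from the TCP to the grasp point, in mm); z points along the fingers, y is the line along which they close (so a half turn about z gives the same grasp; the last joint's range is limited). The gripper opens to 95 mm and grips with 3 to 60 N. Pads are 20 mm wide; open, the fingers measure 119 mm over their backs; the gripper's body (75 mm by 180 mm) begins 59 mm behind the grasp point.
Start: joints at [1.137, 0.491, 1.559, -0, 1.092, -0.106], TCP at [201.209, 591.745, 214.661] pointing down, gripper open.
Joint ranges: [-3.1, 3.1], [-0.84, 2.19], [0.05, 2.79], [-1.13, 4.28], [0.06, 2.93], [-2.69, 2.69]. Speed limits (rad/s): [2.22, 2.22, 2.79, 3.14, 3.14, 3.14].

### API

Orientations are given as [roll, pitch, yaw] about the fixed x, y, z axes, in that order (R = Rz(yaw) Ry(pitch) Rx(roll)).
In Python, from cell import env gives the robot as it stands. The module is installed in compiled form; this text tells all that it offers.
- The arm moves only by the tool step_arm, never from a script. Its argument "plan" is a list that holds one entry, the list of rows, each a list of 5 numbers: the shift along the tool's x, y, z in mm, then the turn about the tool's z in degrees, then the opening, from -1 (shut) to 1 (fully open). A call has 1 to 8 rows; each row is the pose to reach, as a shift and turn from the pose commanded when the call began, along the tool's axes at that moment; what a row does not reach only later rows make up. A row lasts 1/12 s, in which the tool goes at most 41.7 mm and 7.16 degrees, less where a joint would pass 70% of its speed; a pose out of reach is approached as far as the arm can. A call with a gripper value outside its range is refused whole. The fingers move at their own pace and stop on an object; the grip force is fixed at half the most. Time passes only in rows, so rows that repeat a pose let the fingers close. It gives the time, the measured TCP pose, the force, the opening and the grip force at its end, in the units of the state.
- env.state(): the state, without advancing time (a new reading comes with each control period).
- env.read_camera(name): name is "scene" or "top" or "wrist"; returns the picture (384x512x3 uint8, blue, green, red); there is no depth.
- env.get_calibration(name): a dict with "K" (3x3 intrinsics, pixels), "D" ([k1, k2, p1, p2, k3] as OpenCV has them; the pictures are not rectified), "extrinsics" (4x4, takes a point from world to camera coordinates). Camera axes: x right, y up, looking along -z (the intrinsics and any distortion apply to the point x, -y, -z); pixel columns grow to the right and rows downward; lengths in mm; the calibration is good to about 2 mm. A picture is of the moment at which its call begins: read the wrist's pose just before it. get_calibration takes no time and is no camera call; for the wrist camera it gives the pose at the moment of the call.
- env.job_done(): hands the job in; it is judged then, once.
The state is a dict: "t": time; "joints": joint angles; "qvel": joint speeds; "tau": joint torques, N m; "eef_pos": TCP position; "tcp_rot": TCP orientation; "ft_force": force on the tool from outside, world axes, zero at the start; "moment": the same for the moment, N m; "opening": opening from 0.0 (shut) to 1.0 (fully open); "grip_force": force on a finger pad.
Only numpy, scipy, OpenCV 4.12 (cv2) and the standard library are available. Lean on these libraries where they do the work, as an engineer would, in place of code of your own. Each camera call takes 0.05 s, during which the arm holds its last target. There are 200 camera calls.

## Working session

There is one attempt and no reset: what is moved stays moved. The work goes in short steps, Python scripts to look and compute and a tool call to move; the robot and the scene stay as the last step left them, time stands still between calls to the robot, and variables do not carry over. Pictures are saved under pics/ and viewed, at most 10 in all, crops included, and the job is handed in when it is done.

Besides the shell and the picture viewer there is one more tool, called after "Emit:" as name([rows], argument=value, ...), one row to a line, values as JSON. step_arm: Moves the arm, as the interface text tells. Its arguments: {"type":"object","properties":{"plan":{"type":"array"}},"required":["plan"]}

```bash
mkdir -p pics; ls
cat > h.py <<'E'
import numpy as np, cv2
from cell import env
def cal(n):
    c=env.get_calibration(n); return np.array(c["K"],float),np.array(c["D"],float),np.array(c["extrinsics"],float)
def ray(c,uv):
    K,D,E=c
    p=cv2.undistortPoints(np.array([[uv]],float),K,D)[0,0]
    R=E[:3,:3];t=E[:3,3]
    return -R.T@t, R.T@np.array([p[0],-p[1],-1.])
def onplane(c,uv,z):
    o,d=ray(c,uv); return o+d*(z-o[2])/d[2]
def proj(c,P):
    K,D,E=c
    q=(E[:3,:3]@np.atleast_2d(P).T).T+E[:3,3]
    q=q*[1,-1,-1]
    return cv2.projectPoints(q,np.zeros(3),np.zeros(3),K,D)[0][:,0]
def shot(n,f=None):
    c=cal(n); im=env.read_camera(n)
    if f: cv2.imwrite("pics/"+f,im)
    return c,im
E
python3 - <<'E'
from h import *
s=env.state();print(s)
a=shot("scene","s0.png")[1];b=shot("top","t0.png")[1]
cv2.imwrite("pics/both0.png",np.vstack([a,b])[:, :])
for n in("scene","top"):
    c=cal(n);print(n,c[0].round(1).tolist(),c[1],(-c[2][:3,:3].T@c[2][:3,3]).round())
print(env.tcp_to_grasp)
E
```

```text
pics
{'t': 0.0, 'joints': array([ 1.13744016e+00,  4.91579804e-01,  1.55947602e+00, -2.40553668e-05,
        1.09174547e+00, -1.05542500e-01]), 'qvel': array([ 0.00150638,  0.00078312, -0.00049958, -0.00070469,  0.00050969,
        0.00100998]), 'tau': array([-1.03123111e-03, -6.12619185e+01, -2.58191407e+01,  6.92115817e-02,
        4.81614273e-02, -1.02881893e-04]), 'eef_pos': array([201.0697363 , 591.48860541, 214.04003823]), 'tcp_rot': array([-3.14038849e+00, -1.06111076e-04,  2.81379002e+00]), 'ft_force': array([-0.0948464 , -1.10746876, -0.36990522]), 'moment': array([-0.03025149, -0.00086895, -0.00351361]), 'grip_force': 0.0, 'opening': 0.9971959872302022}
scene [[401.2, 0.0, 263.0], [0.0, 401.2, 189.2], [0.0, 0.0, 1.0]] [-0.03749507  0.          0.          0.          0.        ] [ -71. -709.  684.]
top [[359.1, 0.0, 255.8], [0.0, 359.1, 193.5], [0.0, 0.0, 1.0]] [-0.03703676  0.          0.          0.          0.        ] [ 369. -171. 1037.]
18.8
```

View pics/s0.png

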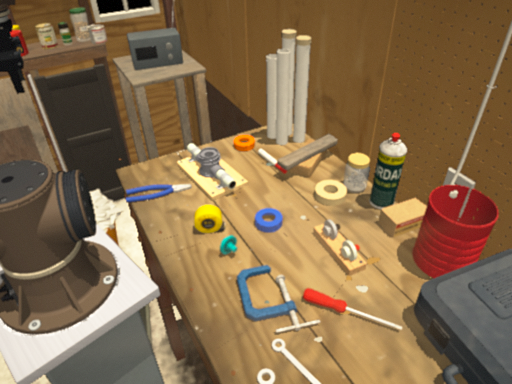

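View pics/t0.png

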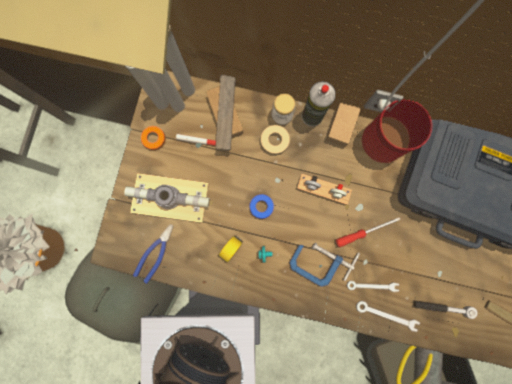

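Run:
```python
from h import *
c=cal("top");im=cv2.imread("pics/t0.png");s=cal("scene");si=cv2.imread("pics/s0.png")
for n,uv,z in[("ring",(262,206),22),("rackL",(313,184),50),("rackR",(338,192),50),("mouth",(167,196),80),("stubL",(128,192),36),("stubR",(207,201),36),("teal",(265,254),20),("yellow",(231,248),30),("orange",(152,137),10),("tape",(275,139),24),("clamp",(315,265),10)]:
    print(n,onplane(c,uv,z).round())
for n,uv,z in[("ring",(269,219),22),("mouth",(207,155),80),("rackknobL",(332,225),35),("R",(350,250),35)]: print("scene",n,onplane(s,uv,z).round())
print(c[2].round(3))
a=cv2.resize(im[160:215,285:365],None,fx=7,fy=7,interpolation=2);b=cv2.resize(si[205:285,305:385],None,fx=6,fy=6,interpolation=2)
b=cv2.resize(b,(560,560))
cv2.imwrite("pics/rack.png",np.vstack([a[:,:560],b])[::1][:,:] if 0 else np.hstack([cv2.resize(a,(400,275)),cv2.resize(b,(275,275))]))
```

```text
ring [ 454. -190.   22.]
rackL [ 510. -332.   50.]
rackR [ 486. -401.   50.]
mouth [481.  66.  80.]
stubL [500. 188.  36.]
stubR [470. -35.  36.]
teal [ 319. -195.   20.]
yellow [ 338. -101.   30.]
orange [665. 130.  10.]
tape [ 647. -231.   24.]
clamp [ 285. -336.   10.]
scene ring [ 450. -197.   22.]
scene mouth [472.  64.  80.]
scene rackknobL [ 529. -328.   35.]
scene R [ 492. -405.   35.]
[[-2.00000e-02 -1.00000e+00 -0.00000e+00 -1.62897e+02]
 [ 9.93000e-01 -2.00000e-02  1.18000e-01 -4.92266e+02]
 [-1.18000e-01  2.00000e-03  9.93000e-01 -9.86127e+02]
 [ 0.00000e+00  0.00000e+00  0.00000e+00  1.00000e+00]]
```

View pics/rack.png

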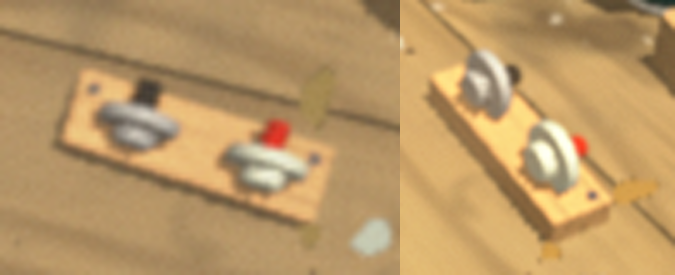

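Seen: the black-knobbed steel plate is at top px (313,184), which is the strainer. The red-knobbed white one at (338,192) is the blank, and the turquoise one at (265,254) is a decoy. The blue ring is at (262,206), and the orange one at (152,137) is a decoy. The mouth is at about (167,196).

```bash
cat >> h.py <<'E'
def Rt(s):
    from scipy.spatial.transform import Rotation as Ro
    return Ro.from_euler("xyz",s["tcp_rot"]).as_matrix()
def mv(xyz,yaw):
    s=env.state(); d=Rt(s).T@(np.array(xyz)-s["eef_pos"])
    t=np.degrees((s["tcp_rot"][2]-yaw+np.pi)%(2*np.pi)-np.pi)
    print("at",s["eef_pos"].round(1),"yaw",round(s["tcp_rot"][2],3),"q6",s["joints"][5].round(2),"t",round(s["t"],2),"move",d.round(1),"turn",t.round(1))
E
python3 - <<'E'
from h import *
s=env.state();c=cal("wrist")
o=-c[2][:3,:3].T@c[2][:3,3]
print((Rt(s).T@(o-s["eef_pos"])).round(1),(c[2][:3,:3]@Rt(s)).round(3),c[0].round(1).tolist(),c[1])
mv((470,66,215),1.707);mv((490,-260,215),1.24)
E
```

```text
[  73.6   -0.2 -170.8] [[-0.     1.     0.001]
 [ 0.965  0.     0.263]
 [ 0.263  0.001 -0.965]] [[268.0, 0.0, 254.9], [0.0, 268.0, 189.8], [0.0, 0.0, 1.0]] [-0.04403541  0.          0.          0.          0.        ]
at [201.1 591.5 214.1] yaw 2.814 q6 -0.11 t 0.1 move [-423.8 -411.    -0.5] turn 63.4
at [201.1 591.5 214.1] yaw 2.814 q6 -0.11 t 0.1 move [-5.477e+02 -7.132e+02 -2.000e-01] turn 90.2
```

Emit:
step_arm([
  [[-424, -411, 0, 60, 1], [-424, -411, 0, 60, 1], [-424, -411, 0, 60, 1], [-424, -411, 0, 60, 1], [-424, -411, 0, 60, 1], [-424, -411, 0, 60, 1], [-424, -411, 0, 60, 1], [-424, -411, 0, 60, 1]],
])

```text
t: 0.77
eef_pos: [353.4, 293.2, 214.6]
tcp_rot: [-3.142, -0.0, 1.808]
ft_force: [1.1, 0.2, 1.3]
opening: 1.0
grip_force: 0.0
```

Run:
```python
from h import *
mv((470,66,215),1.74);mv((490,-330,215),1.24)
```

```text
at [353.4 293.2 214.6] yaw 1.808 q6 0.31 t 0.77 move [-248.2   60.    -0.4] turn 3.9
at [353.4 293.2 214.6] yaw 1.808 q6 0.31 t 0.77 move [-6.378e+02 -1.360e+01 -4.000e-01] turn 32.5
```

Emit:
step_arm([
  [[-248, 60, 0, 4, 1], [-248, 60, 0, 4, 1], [-248, 60, 0, 4, 1], [-248, 60, 0, 4, 1], [-248, 60, 0, 4, 1], [-248, 60, 0, 4, 1], [-248, 60, 0, 4, 1], [-248, 60, 0, 4, 1]],
])

```text
t: 1.43
eef_pos: [471.7, 66.7, 214.2]
tcp_rot: [-3.141, -0.0, 1.74]
ft_force: [0.0, 0.6, -0.5]
opening: 0.998
grip_force: 0.0
```

Run:
```python
from h import *
shot("wrist","w1.png")
np.save("w1c.npy",np.array(cal("wrist"),dtype=object),allow_pickle=True)
mv((490,-310,215),1.24)
```

```text
at [470.9  68.2 214.3] yaw 1.742 q6 -0.17 t 1.48 move [-375.9  -45.5   -0.8] turn 28.7
```

View pics/w1.png

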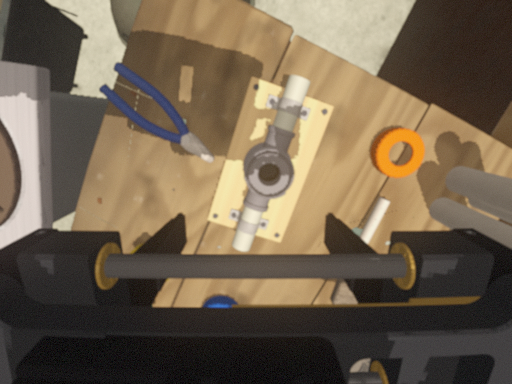

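Emit:
step_arm([
  [[-376, -45, 0, 28, 1], [-376, -45, 0, 28, 1], [-376, -45, 0, 28, 1], [-376, -45, 0, 28, 1], [-376, -45, 0, 28, 1], [-376, -45, 0, 28, 1], [-376, -45, 0, 28, 1], [-376, -45, 0, 28, 1]],
])

```text
t: 2.15
eef_pos: [489.1, -264.2, 214.7]
tcp_rot: [-3.141, -0.0, 1.257]
ft_force: [1.1, 0.7, 0.6]
opening: 0.999
grip_force: 0.0
```

Run:
```python
from h import *
c=np.load("w1c.npy",allow_pickle=True);im=cv2.imread("pics/w1.png")
g=cv2.cvtColor(im,6)[130:215,225:315]
for thr in(35,50,65):
    cs=cv2.findContours((g<thr).astype(np.uint8),0,1)[0]
    for k in cs:
        if cv2.contourArea(k)>60:
            e=cv2.fitEllipse(k);u=(e[0][0]+225,e[0][1]+130);print(thr,u,e[1],onplane(c,u,72.8).round(1))
mv((508,-335,170),1.24)
```

```text
at [ 489.1 -264.2  214.7] yaw 1.257 q6 -0.3 t 2.15 move [-61.6  39.8  44.7] turn 1.0
```

Emit:
step_arm([
  [[-62, 40, 40, 1, 1], [-62, 40, 40, 1, 1], [-62, 40, 40, 1, 1], [-62, 40, 40, 1, 1]],
])

```text
t: 2.48
eef_pos: [507.9, -334.7, 172.8]
tcp_rot: [-3.139, -0.001, 1.238]
ft_force: [0.3, 0.8, -0.3]
opening: 0.998
grip_force: 0.0
```

Run:
```python
from h import *
c,im=shot("wrist","w2.png"); np.save("w2c.npy",np.array(c,dtype=object),allow_pickle=True)
mv((508,-335,170),1.24)
w=cv2.imread("pics/w1.png")[120:220,215:325]
a=np.full((384,1012,3),0,np.uint8);a[:,:512]=im;a[:384,512:934]=cv2.resize(w,(422,384))
cv2.imwrite("pics/w2v.png",cv2.resize(a[:,:934],None,fx=.85,fy=.85))
```

```text
at [ 508.  -333.9  173.9] yaw 1.239 q6 -0.36 t 2.53 move [-1.1  0.4  3.9] turn -0.1
```

View pics/w2v.png

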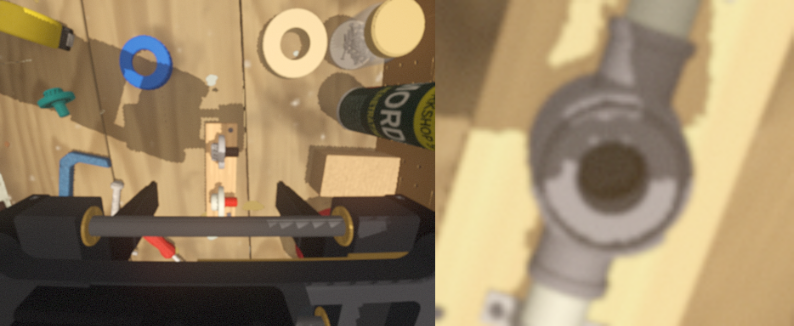

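Run:
```python
from h import *
im=cv2.imread("pics/w2.png")[135:235,225:300]
a=cv2.resize(im,None,fx=6,fy=6,interpolation=0)
for i in range(0,100,10): cv2.putText(a,str(135+i),(0,i*6+8),0,.35,(0,0,255),1)
for i in range(0,75,5):
    cv2.line(a,(i*6,0),(i*6,6 if i%10 else 14),(0,0,255),1)
    if i%10==5: cv2.putText(a,str(225+i),(i*6-8,20),0,.35,(255,0,0),1)
cv2.imwrite("pics/w2z.png",a)
c=np.load("w2c.npy",allow_pickle=True)
s=env.state()
print(proj(c,s["eef_pos"]+np.array([[0,0,0],[0,0,-50],[0,0,-115]])))
```

```text
[[254.34703261 227.10118058]
 [254.59381825 204.18090463]
 [254.79377867 185.61821891]]
```

View pics/w2z.png

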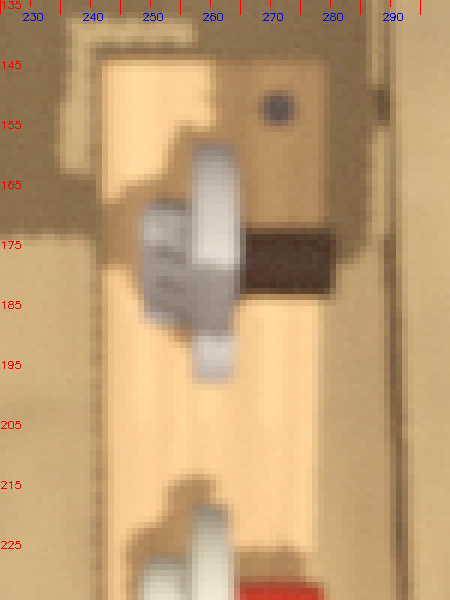

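Run:
```python
from h import *
c=np.load("w2c.npy",allow_pickle=True)
a,b=onplane(c,(260.7,158),34.5),onplane(c,(260.7,197),34.5);print(a.round(1),b.round(1),np.linalg.norm(a-b))
k=onplane(c,(272,178),38);print("knob",k.round(1))
print("rack x",onplane(c,(241.5,190),20).round(1),onplane(c,(279.3,190),20).round(1))
t=(a+b)/2;print(t)
mv((t[0],t[1],48.5),1.24);mv((t[0],t[1],48.5),1.245)
```

```text
[ 523.2 -310.7   34.5] [ 508.  -355.4   34.5] 47.16180261116869
knob [ 528.2 -336.8   38. ]
rack x [ 487.1 -343.1   20. ] [ 531.8 -358.6   20. ]
[ 515.58844089 -333.07163128   34.5       ]
at [ 508.  -333.9  173.9] yaw 1.239 q6 -0.36 t 2.53 move [  3.1   7.2 125.4] turn -0.1
at [ 508.  -333.9  173.9] yaw 1.239 q6 -0.36 t 2.53 move [  3.1   7.2 125.4] turn -0.4
```

Emit:
step_arm([
  [[3, 7, 35, 0, 0.4], [3, 7, 75, 0, 0.4], [3, 7, 110, 0, 0.4], [3, 7, 125, 0, 0.4], [3, 7, 125, 0, 0.4], [3, 7, 125, 0, 0.4]],
])

```text
t: 3.03
eef_pos: [516.0, -333.3, 50.5]
tcp_rot: [-3.141, -0.0, 1.24]
ft_force: [0.4, -0.3, 0.8]
opening: 0.708
grip_force: 0.0
```

Emit:
step_arm([
  [[0, 0, 0, 0, -1], [0, 0, 0, 0, -1], [0, 0, 0, 0, -1], [0, 0, 0, 0, -1], [0, 0, 0, 0, -1], [0, 0, 0, 0, -1]],
])

```text
t: 3.53
eef_pos: [515.5, -335.0, 50.0]
tcp_rot: [3.141, 0.0, 1.238]
ft_force: [-1.0, 1.1, 0.3]
opening: 0.338
grip_force: 0.0
```

Emit:
step_arm([
  [[0, 0, 1, 0, -1], [0, 0, 1, 0, -1], [0, 0, 1, 0, -1], [0, 0, 1, 0, -1], [0, 0, 1, 0, -1], [0, 0, 1, 0, -1], [0, 0, 1, 0, -1]],
])

```text
t: 4.12
eef_pos: [515.5, -334.9, 48.6]
tcp_rot: [3.141, -0.0, 1.238]
ft_force: [0.1, 0.2, 0.7]
opening: 0.083
grip_force: 29.8
```

Emit:
step_arm([
  [[0, 0, -15, 0, -1], [0, 0, -45, 0, -1], [0, 0, -55, 0, -1], [0, 0, -55, 0, -1]],
])

```text
t: 4.45
eef_pos: [516.3, -335.6, 105.9]
tcp_rot: [3.137, 0.001, 1.238]
ft_force: [0.3, 0.6, -1.1]
opening: 0.081
grip_force: 29.8
```

Run:
```python
from h import *
print(env.state()["opening"],env.state()["grip_force"])
mv((580,-130,45),1.24)
```

```text
0.08104755091403482 29.823098480701447
at [ 516.3 -335.6  105.9] yaw 1.238 q6 -0.35 t 4.45 move [215.2  -7.3  60.6] turn -0.1
```

Emit:
step_arm([
  [[215, -7, 0, 0, -1], [215, -7, 0, 0, -1], [215, -7, 0, 0, -1], [215, -7, 0, 0, -1], [215, -7, 0, 0, -1], [215, -7, 30, 0, -1], [215, -7, 60, 0, -1], [215, -7, 60, 0, -1]],
])

```text
t: 5.12
eef_pos: [576.5, -127.4, 38.2]
tcp_rot: [-3.134, -0.0, 1.24]
ft_force: [-1.4, 0.5, -1.5]
opening: 0.085
grip_force: 29.8
```

Run:
```python
from h import *
c,im=shot("scene","s1.png");mv((580,-130,37.5),1.24)
s=env.state();p=proj(c,s["eef_pos"])[0];print(p)
u,v=p.astype(int)
cv2.imwrite("pics/s1z.png",cv2.resize(im[v-40:v+50,u-60:u+60],None,fx=5,fy=5,interpolation=2))
```

```text
at [ 577.4 -128.4   40.7] yaw 1.239 q6 0.0 t 5.17 move [-0.6  3.   3.2] turn -0.1
[283.93379685 179.12731776]
```

View pics/s1z.png

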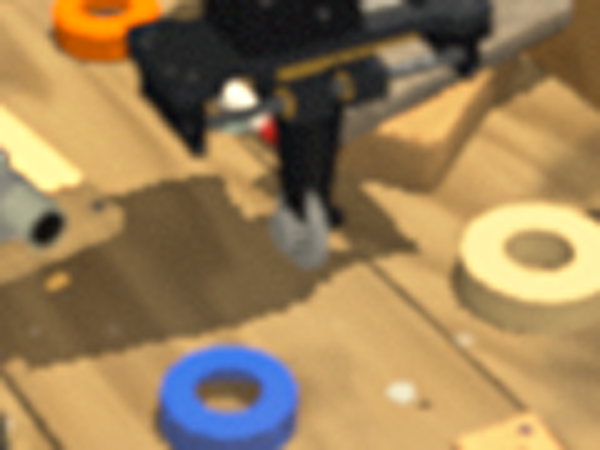

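The plate is held upright at the laying spot, basket towards the robot. The blue ring is clear of it.

Emit:
step_arm([
  [[0, 0, 2, 0, -1], [0, 0, 4, 0, -1], [0, 0, 5, 0, -1], [0, 0, 5, 0, -1]],
])

```text
t: 5.5
eef_pos: [579.3, -130.0, 39.4]
tcp_rot: [3.14, -0.0, 1.237]
ft_force: [0.3, -0.4, 0.5]
opening: 0.084
grip_force: 29.8
```

Emit:
step_arm([
  [[0, 0, 1.5, 0, -1], [0, 0, 3, 0, -1], [0, 0, 3, 0, -1]],
])

```text
t: 5.75
eef_pos: [579.6, -129.8, 36.6]
tcp_rot: [3.14, 0.0, 1.238]
ft_force: [-1.3, -1.2, 7.8]
opening: 0.08
grip_force: 29.9
```

Emit:
step_arm([
  [[0, -3, 0, 0, 0.4], [0, -7, -0.5, 0, 0.4], [0, -12, -1, 0, 0.4], [0, -17, -2, 0, 0.4], [0, -23, -3, 0, 0.4], [0, -29, -4, 0, 0.4], [0, -33, -5, 0, 0.4], [0, -33, -5, 0, 0.4]],
])

```text
t: 6.42
eef_pos: [547.1, -118.3, 40.9]
tcp_rot: [-3.141, -0.0, 1.238]
ft_force: [-0.2, -1.0, -0.3]
opening: 0.583
grip_force: 0.1
```

Run:
```python
from h import *
c,im=shot("scene","s2.png");s=env.state()
u,v=proj(c,s["eef_pos"])[0].astype(int);print(u,v,s["opening"],s["ft_force"])
a=im[v-30:v+50,u-50:u+50]
c,im=shot("wrist","w3.png")
b=im[100:260,150:360]
cv2.imwrite("pics/j3.png",np.hstack([cv2.resize(a,(375,300),interpolation=2),cv2.resize(b,(394,300))]))
```

```text
273 182 0.6311096864848248 [-0.19279025 -0.08646854 -0.32654533]
```

View pics/j3.png

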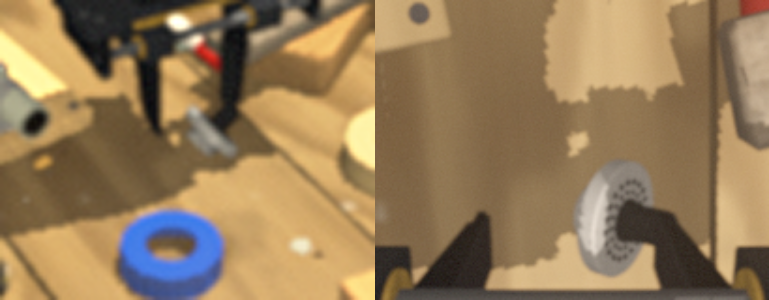

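The plate is leaning to the basket side, resting against the knob-side finger, perforated face up. I'll push it on a little.

Emit:
step_arm([
  [[0, -5, -1, 0, 0.4], [0, -10, -2, 0, 0.4], [0, -15, -3, 0, 0.4], [0, -15, -20, 0, 0.4], [0, -15, -50, 0, 1], [0, -15, -80, 0, 1], [0, -15, -80, 0, 1]],
])

```text
t: 7.1
eef_pos: [535.3, -114.2, 125.3]
tcp_rot: [3.135, -0.0, 1.238]
ft_force: [0.0, -0.2, 0.6]
opening: 0.853
grip_force: 0.0
```

Run:
```python
from h import *
c,im=shot("wrist","w4.png");np.save("w4c.npy",np.array(c,dtype=object),allow_pickle=True)
s=env.state();print(s["eef_pos"],s["tcp_rot"],s["t"],s["opening"])
cv2.imwrite("pics/w4z.png",cv2.resize(im[110:250,180:360],None,fx=4,fy=4,interpolation=0))
```

```text
[ 534.529495   -113.93573755  123.15494588] [ 3.13667670e+00 -1.05931759e-04  1.23792336e+00] 7.15 0.8944590294328271
```

View pics/w4z.png

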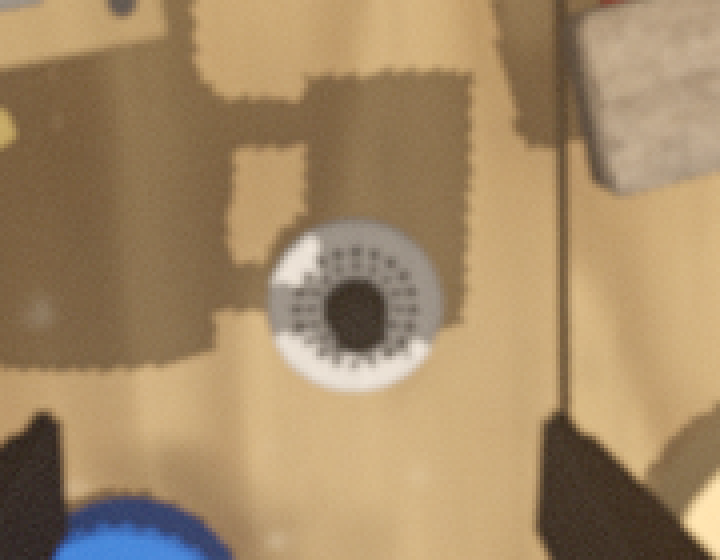

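Run:
```python
from h import *
c=np.load("w4c.npy",allow_pickle=True);im=cv2.imread("pics/w4.png")
f=onplane(c,(180+356/4,110+305/4),18);print("flange",f.round(1))
g=cv2.cvtColor(im,6)[165:210,245:290];m=(g<70).astype(np.uint8)
m=cv2.morphologyEx(m,cv2.MORPH_OPEN,np.ones((5,5)))
k=max(cv2.findContours(m,0,1)[0],key=cv2.contourArea);(x,y),r=cv2.minEnclosingCircle(k);print(x+245,y+165,r)
for z in(28,33,38):print(z,onplane(c,(x+245,y+165),z).round(1))
for w in((f[0],f[1],22),):mv(w,1.24)
```

```text
flange [ 551.  -117.9   18. ]
268.5 188.29999923706055 8.09577751159668
28 [ 550.1 -117.1   28. ]
33 [ 550.3 -115.8   33. ]
38 [ 550.4 -114.4   38. ]
at [ 534.5 -113.9  123.2] yaw 1.238 q6 0.0 t 7.15 move [  1.7  16.4 101.2] turn -0.1
```

Emit:
step_arm([
  [[2, 16, 0, 0, -0.4], [2, 16, 30, 0, -0.4], [2, 16, 50, 0, -0.4], [2, 16, 55, 0, -0.4], [2, 16, 55, 0, -0.4], [2, 16, 55, 0, -0.4], [2, 16, 55, 0, -0.4], [2, 16, 55, 0, -0.4]],
])

```text
t: 7.82
eef_pos: [549.9, -117.2, 66.6]
tcp_rot: [3.14, -0.0, 1.238]
ft_force: [0.9, 0.6, -0.0]
opening: 0.451
grip_force: 0.0
```

Run:
```python
from h import *
mv((550.7,-117,22),1.24);print(env.state()["opening"])
```

```text
at [ 549.9 -117.2   66.6] yaw 1.238 q6 0.01 t 7.82 move [ 0.4  0.7 44.6] turn -0.1
0.45110721192283015
```

Emit:
step_arm([
  [[0, 0, 25, 0, -0.4], [0, 0, 43, 0, -0.4], [0, 0, 43, 0, -0.4], [0, 0, 43.5, 0, -1], [0, 0, 43.5, 0, -1], [0, 0, 43.5, 0, -1], [0, 0, 43.5, 0, -1], [0, 0, 43.5, 0, -1]],
])

```text
t: 8.48
eef_pos: [550.1, -117.3, 23.3]
tcp_rot: [3.139, -0.0, 1.238]
ft_force: [-1.2, 0.5, 7.5]
opening: 0.137
grip_force: 30.0
```

Emit:
step_arm([
  [[0, 0, 0, 0, -1], [0, 0, 0, 0, -1], [0, 0, 0, 0, -1]],
])

```text
t: 8.73
eef_pos: [550.1, -117.2, 23.3]
tcp_rot: [3.14, -0.0, 1.238]
ft_force: [0.1, -0.0, 6.9]
opening: 0.137
grip_force: 30.0
```

Emit:
step_arm([
  [[0, 0, -40, 0, -1], [0, 0, -80, 0, -1], [0, 0, -115, 0, -1], [0, 0, -125, 0, -1], [0, 0, -125, 0, -1]],
])

```text
t: 9.15
eef_pos: [550.6, -117.4, 150.3]
tcp_rot: [3.136, -0.0, 1.238]
ft_force: [-0.2, 0.3, -2.0]
opening: 0.139
grip_force: 30.0
```

Run:
```python
from h import *
c=np.load("w1c.npy",allow_pickle=True)
print(onplane(c,(268.9,173),72.8).round(1),onplane(c,(269,170.2),76).round(1))
print(env.state()["opening"])
mv((495,-40,150),1.24)
```

```text
[485.7  79.8  72.8] [484.9  83.8  76. ]
0.1389130578830868
at [ 550.6 -117.4  150.3] yaw 1.238 q6 0.01 t 9.15 move [ 55.  -77.8  -0.1] turn -0.1
```

Emit:
step_arm([
  [[55, -78, 0, 0, -1], [55, -78, 0, 0, -1], [55, -78, 0, 0, -1], [55, -78, 0, 0, -1], [55, -78, 0, 0, -1]],
])

```text
t: 9.57
eef_pos: [493.7, -39.3, 146.4]
tcp_rot: [-3.141, 0.0, 1.239]
ft_force: [0.8, -0.4, -0.2]
opening: 0.138
grip_force: 30.0
```

Run:
```python
from h import *
c,im=shot("wrist","w5.png");np.save("w5c.npy",np.array(c,dtype=object),allow_pickle=True)
s=env.state();print(s["eef_pos"],s["tcp_rot"],s["t"],s["qvel"].round(3))
print(proj(c,np.array([[484,78,80]])))
u,v=proj(c,np.array([[484,78,80]]))[0].astype(int)
a=cv2.resize(im[max(0,v-60):v+60,u-75:u+75],None,fx=5,fy=5,interpolation=0)
for i in range(0,120,20):cv2.putText(a,str(max(0,v-60)+i),(0,i*5+8),0,.4,(0,0,255),1);cv2.line(a,(0,i*5),(8,i*5),(0,0,255),1)
for i in range(0,150,25):cv2.putText(a,str(u-75+i),(i*5,598),0,.4,(255,0,0),1);cv2.line(a,(i*5,580),(i*5,590),(0,0,255),1)
cv2.imwrite("pics/w5z.png",a)
```

```text
[494.22999142 -39.91924035 146.50850488] [-3.14134702e+00  5.20709868e-05  1.23818442e+00] 9.6167 [-0.017  0.004 -0.012  0.001  0.003  0.001]
[[197.51607786  74.67955089]]
```

View pics/w5z.png

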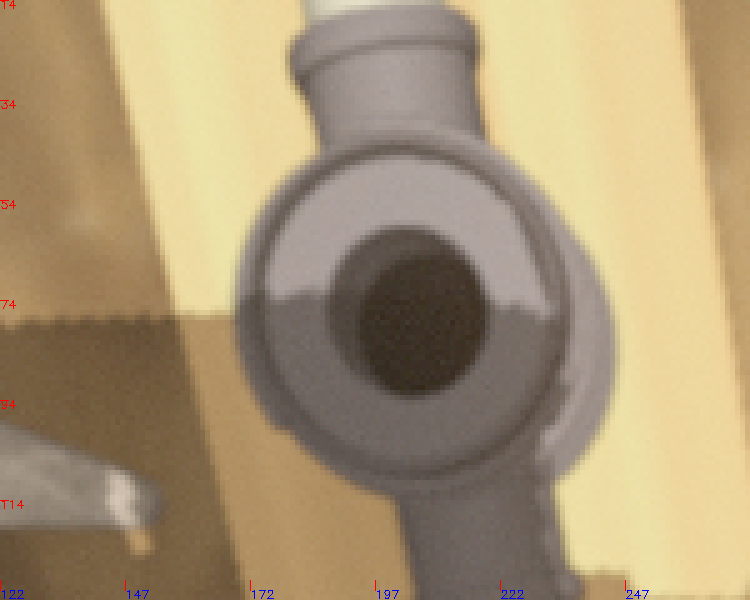

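Run:
```python
from h import *
c=np.load("w5c.npy",allow_pickle=True);f=lambda x,y,z:onplane(c,(121.5+x/5,13.5+y/5),z)
a=f(409,310.5,72.8);print("throat",a.round(1),np.linalg.norm(f(328,310,72.8)-f(490,310,72.8)))
b=f(411.5,312.5,80);print("rim",b.round(1),np.linalg.norm(f(255,312,80)-f(568,312,80)))
for n in("top",):
    t,im=shot(n,"t5.png");print(proj(t,np.vstack([a,b])))
mv((a[0],a[1],120),1.24)
```

```text
throat [487.4  77.1  72.8] 27.775994688593194
rim [488.6  75.3  80. ] 52.11940539146859
[[163.68243707 194.00740979]
 [163.67785938 193.24970441]]
at [494.4 -40.2 146.6] yaw 1.238 q6 0.12 t 9.67 move [108.6 -45.   26.6] turn -0.1
```

Emit:
step_arm([
  [[25, -25, 0, 0, -1], [48, -45, 0, 0, -1], [48, -45, 0, 0, -1], [48, -45, 0, 0, -1], [48, -45, 0, 0, -1], [48, -45, 0, 0, -1]],
])

```text
t: 10.17
eef_pos: [467.7, 19.5, 146.9]
tcp_rot: [3.141, -0.0, 1.237]
ft_force: [1.0, -0.8, -1.1]
opening: 0.138
grip_force: 30.0
```

Run:
```python
from h import *
c,im=shot("wrist","w6.png");np.save("w6c.npy",np.array(c,dtype=object),allow_pickle=True)
for f in("w5","w6","w1"):
    c=np.load(f+"c.npy",allow_pickle=True);g=cv2.GaussianBlur(cv2.cvtColor(cv2.imread(f"pics/{f}.png"),6),(3,3),0)
    u,v=proj(c,np.array([487.5,77,72.8]))[0].round().astype(int);print(f,u,v)
    for thr in(70,80,90,100):
        m=(g[v-35:v+35,u-35:u+35]<thr).astype(np.uint8)
        n,l,st,ce=cv2.connectedComponentsWithStats(m)
        i=l[35,35]
        if not i: continue
        k=max(cv2.findContours((l==i).astype(np.uint8),0,1)[0],key=cv2.contourArea)
        e=cv2.fitEllipse(k);p=(e[0][0]+u-35,e[0][1]+v-35);z=72.8
        print(thr,st[i][:5],np.round(p,1),np.round(e[1],1),onplane(c,p,z).round(1))
mv((488,76.2,110),1.24)
```

```text
w5 203 76
70 [ 24  24  27  28 575] [205.3  78.5] [24.5 28. ] [488.2  74.4  72.8]
80 [ 20  22  31  31 685] [204.1  78.1] [27.9 30.2] [487.2  75.   72.8]
90 [ 19  20  33  33 821] [203.4  76.9] [30.6 32.4] [487.   76.1  72.8]
100 [ 18  19  35  35 894] [203.2  77.1] [32.1 33.7] [486.9  76.   72.8]
w6 254 132
70 [ 22  22  27  27 570] [253.9 131.7] [25.8 26.3] [487.1  77.1  72.8]
80 [ 22  21  27  29 619] [253.9 131.9] [26.7 27.7] [487.   76.9  72.8]
90 [ 21  21  29  30 674] [253.9 132.2] [27.8 29.1] [486.9  76.6  72.8]
100 [ 21  21  29  31 727] [253.8 132.9] [28.3 30.9] [486.6  76.2  72.8]
w1 270 176
80 [ 25  23  19  17 255] [268.8 172.4] [15.7 18.8] [485.5  80.5  72.8]
90 [ 24  23  21  19 308] [268.9 172.8] [17.8 20.1] [485.7  80.1  72.8]
100 [ 24  22  22  21 363] [269.1 173. ] [20.1 21.3] [485.9  79.8  72.8]
at [467.6  19.5 147. ] yaw 1.237 q6 0.23 t 10.22 move [60.3  0.7 37. ] turn -0.2
```

Emit:
step_arm([
  [[30, 0, 0, 0, -1], [60, -0.5, 0, 0, -1], [60, -0.5, 10, 0, -1], [60, -0.5, 30, 0, -1], [60, -0.5, 39, 0, -1], [60, -0.5, 39, 0, -1], [60, -0.5, 39, 0, -1]],
])

```text
t: 10.8
eef_pos: [486.2, 76.8, 108.0]
tcp_rot: [-3.141, 0.0, 1.237]
ft_force: [0.5, 0.6, 0.3]
opening: 0.135
grip_force: 30.0
```

Emit:
step_arm([
  [[0, 0, 4, 0, -1], [0, 0, 8, 0, -1], [0, 0, 12, 0, -1], [0, 0, 14, 0, -1], [0, 0, 14, 0, -1]],
])

```text
t: 11.22
eef_pos: [485.9, 77.3, 93.8]
tcp_rot: [-3.141, 0.0, 1.238]
ft_force: [-0.9, -0.6, -1.1]
opening: 0.134
grip_force: 30.0
```

Emit:
step_arm([
  [[-0.5, 1, 0, 0, -1], [-0.5, 1, 1, 0, -1], [-0.5, 1, 2, 0, -1], [-0.5, 1, 3, 0, -1], [-0.5, 1, 3, 0, -1]],
])

```text
t: 11.63
eef_pos: [486.8, 76.6, 91.0]
tcp_rot: [-3.142, -0.0, 1.238]
ft_force: [-0.4, 0.8, -1.3]
opening: 0.14
grip_force: 30.0
```

Emit:
step_arm([
  [[0, 0, 1, 0, -1], [0, 0, 2, 0, -1], [0, 0, 3, 0, -1], [0, 0, 4, 0, -1], [0, 0, 4, 0, -1]],
])

```text
t: 12.05
eef_pos: [486.8, 76.6, 86.9]
tcp_rot: [-3.141, -0.0, 1.238]
ft_force: [0.1, 0.6, -0.4]
opening: 0.136
grip_force: 30.0
```

Emit:
step_arm([
  [[0, 0, 0.7, 0, -1], [0, 0, 1.4, 0, -1], [0, 0, 2, 0, -1], [0, 0, 2, 0, -1]],
])

```text
t: 12.38
eef_pos: [486.9, 76.6, 86.0]
tcp_rot: [3.141, -0.0, 1.238]
ft_force: [-4.1, 1.1, 14.2]
opening: 0.137
grip_force: 30.0
```

Emit:
step_arm([
  [[0, 0, -0.5, 0, -0.3], [0, 0, -1, 0, -0.3], [0, 0, -1, 0, -0.3], [0, 0, -1, 0, -0.3], [0, 0, -30, 0, 1], [0, 0, -60, 0, 1], [0, 0, -60, 0, 1]],
])

```text
t: 12.97
eef_pos: [488.6, 76.6, 149.1]
tcp_rot: [3.136, -0.002, 1.238]
ft_force: [0.4, -0.3, 0.9]
opening: 0.505
grip_force: 0.0
```

Run:
```python
from h import *
mv((452,-193,147),3.1)
```

```text
at [488.6  76.6 149.1] yaw 1.238 q6 0.35 t 12.97 move [-266.8   53.5    1.8] turn -106.7
```

Emit:
step_arm([
  [[-267, 53, 0, -107, 1], [-267, 53, 0, -107, 1], [-267, 53, 0, -107, 1], [-267, 53, 0, -107, 1], [-267, 53, 0, -107, 1], [-267, 53, 0, -107, 1], [-267, 53, 0, -107, 1], [-267, 53, 0, -107, 1]],
])

```text
t: 13.63
eef_pos: [449.1, -196.3, 144.7]
tcp_rot: [-3.142, 0.0, 2.124]
ft_force: [-0.5, 0.4, 0.0]
opening: 0.995
grip_force: 0.0
```

Run:
```python
from h import *
mv((452,-193,147),3.1);print(env.state()["joints"])
```

```text
at [ 449.1 -196.3  144.7] yaw 2.124 q6 -1.1 t 13.63 move [ 1.3  4.2 -2.3] turn -55.9
[-5.46816096e-01  3.95552277e-01  1.96280719e+00 -2.96882047e-04
  7.82863746e-01 -1.10019627e+00]
```

Emit:
step_arm([
  [[0, 0, 0, -52, 1], [0, 0, 0, -52, 1], [0, 0, 0, -52, 1], [0, 0, 0, -52, 1], [0, 0, 0, -52, 1], [0, 0, 0, -52, 1], [0, 0, 0, -52, 1], [0, 0, 0, -52, 1]],
])

```text
t: 14.3
eef_pos: [449.5, -193.1, 144.6]
tcp_rot: [3.141, -0.0, 3.036]
ft_force: [1.1, 0.5, 0.3]
opening: 0.996
grip_force: 0.0
```

```bash
cat >> h.py <<'E'
def ring(f):
    c,im=shot("wrist",f);h=cv2.cvtColor(im,cv2.COLOR_BGR2HSV)
    m=cv2.inRange(h,(105,120,60),(125,255,255));m[230:]=0
    n,l,st,ce=cv2.connectedComponentsWithStats(m);i=1+st[1:,4].argmax();print(st[i])
    k,hi=cv2.findContours((l==i).astype(np.uint8),2,1)
    for j,q in enumerate(k):
        if cv2.contourArea(q)>100:
            e=cv2.fitEllipse(q);print(np.round(e[0],1),np.round(e[1],1),hi[0][j],[onplane(c,e[0],z).round(1).tolist() for z in(11,18,22)])
    return c,im,l==i
E
python3 - <<'E'
from h import *
ring("w7.png");mv((452,-193,147),3.1)
E
```

```text
[ 232  159   58   58 1913]
[260.5 188. ] [56.6 57.3] [-1 -1  1 -1] [[457.1, -187.7, 11.0], [455.3, -187.7, 18.0], [454.2, -187.6, 22.0]]
[260.6 188.9] [30.4 31.9] [-1 -1 -1  0] [[458.2, -187.8, 11.0], [456.3, -187.7, 18.0], [455.3, -187.7, 22.0]]
at [ 449.5 -193.1  144.6] yaw 3.034 q6 -2.0 t 14.35 move [-2.4  0.3 -2.4] turn -3.8
```

Emit:
step_arm([
  [[-5, 6, 30, 0, 1], [-5, 6, 70, 0, 1], [-5, 6, 100, 0, 1], [-5, 6, 120, 0, 1], [-5, 6, 120, 0, 1], [-5, 6, 120, 0, 1]],
])

```text
t: 14.85
eef_pos: [454.9, -187.5, 24.5]
tcp_rot: [3.141, -0.002, 3.027]
ft_force: [0.6, -0.3, -0.5]
opening: 1.001
grip_force: 0.0
```

Run:
```python
from h import *
ring("w8.png");mv((455,-187.7,5),3.034)
```

```text
[ 208  176   96   54 3045]
[255.2 208.6] [62.2 90.6] [-1 -1 -1 -1] [[445.7, -186.6, 11.0], [443.3, -186.3, 18.0], [441.9, -186.2, 22.0]]
at [ 455.5 -187.8   25.5] yaw 3.028 q6 -1.98 t 14.9 move [ 0.5  0.  20.5] turn -0.4
```

Emit:
step_arm([
  [[0.5, 0, 10, 0, 1], [0.5, 0, 19, 0, 1], [0.5, 0, 20, 0, 1], [0.5, 0, 20, 0, -1], [0.5, 0, 20, 0, -1], [0.5, 0, 20, 0, -1], [0.5, 0, 20, 0, -1], [0.5, 0, 20, 0, -1]],
])

```text
t: 15.57
eef_pos: [454.9, -187.7, 5.3]
tcp_rot: [-3.142, 0.0, 3.028]
ft_force: [-0.6, -0.5, 1.9]
opening: 0.716
grip_force: 30.0
```

Emit:
step_arm([
  [[0, 0, 0, 0, -1], [0, 0, 0, 0, -1], [0, 0, 0, 0, -1], [0, 0, 0, 0, -1]],
])

```text
t: 15.9
eef_pos: [454.9, -187.7, 5.3]
tcp_rot: [-3.142, 0.0, 3.028]
ft_force: [0.2, 0.8, 5.3]
opening: 0.721
grip_force: 30.0
```

Emit:
step_arm([
  [[0, 0, -40, 0, -1], [0, 0, -80, 0, -1], [0, 0, -115, 0, -1], [0, 0, -125, 0, -1], [0, 0, -125, 0, -1]],
])

```text
t: 16.32
eef_pos: [455.7, -188.1, 132.7]
tcp_rot: [-3.14, 0.005, 3.029]
ft_force: [0.0, 0.0, -0.1]
opening: 0.719
grip_force: 30.0
```

Run:
```python
from h import *
print(env.state()["opening"]);mv((487,76.3,130),3.378)
```

```text
0.7192347120097684
at [ 455.7 -188.1  132.7] yaw 3.029 q6 -1.98 t 16.32 move [ -1.2 266.3   2.1] turn -20.0
```

Emit:
step_arm([
  [[-1, 266, 0, -20, -1], [-1, 266, 0, -20, -1], [-1, 266, 0, -20, -1], [-1, 266, 0, -20, -1], [-1, 266, 0, -20, -1], [-1, 266, 0, -20, -1], [-1, 266, 0, -20, -1], [-1, 266, 0, -20, -1]],
])

```text
t: 16.98
eef_pos: [485.3, 79.7, 128.6]
tcp_rot: [3.141, -0.002, -2.902]
ft_force: [0.1, -0.7, -0.4]
opening: 0.722
grip_force: 30.0
```

Run:
```python
from h import *
mv((486.9,76.6,108),3.378)
```

```text
at [485.3  79.7 128.6] yaw -2.902 q6 -1.78 t 16.98 move [-0.9 -3.4 20.6] turn 0.2
```

Emit:
step_arm([
  [[-1, -2, 0, 0, -1], [-1, -2, 10, 0, -1], [-1, -2, 25, 0, -1], [-1, -2, 35, 0, -1], [-1, -2, 40, 0, -1], [-1, -2, 40, 0, -1], [-1, -2, 40, 0, -1]],
])

```text
t: 17.57
eef_pos: [487.2, 74.0, 89.9]
tcp_rot: [3.141, -0.001, -2.907]
ft_force: [0.3, 0.6, -0.1]
opening: 0.718
grip_force: 30.0
```

Run:
```python
from h import *
mv((486.9,76.6,80),3.378)
```

```text
at [487.2  74.   89.9] yaw -2.907 q6 -1.79 t 17.57 move [-0.3  2.6  9.9] turn -0.1
```

Emit:
step_arm([
  [[0, 2.5, 0, 0, -1], [0, 2.5, 2, 0, -1], [0, 2.5, 4, 0, -1], [0, 2.5, 6, 0, -1], [0, 2.5, 8, 0, -1], [0, 2.5, 8, 0, -1]],
])

```text
t: 18.07
eef_pos: [486.6, 77.3, 81.8]
tcp_rot: [3.141, -0.0, -2.906]
ft_force: [-0.3, -0.5, -0.8]
opening: 0.721
grip_force: 30.0
```

Emit:
step_arm([
  [[0, -0.5, 1, 0, -1], [0, -0.5, 2, 0, -1], [0, -0.5, 3, 0, -1], [0, -0.5, 4, 0, -1], [0, -0.5, 4, 0, -1]],
])

```text
t: 18.48
eef_pos: [486.6, 76.8, 78.0]
tcp_rot: [3.141, -0.0, -2.906]
ft_force: [-1.7, -0.8, -0.4]
opening: 0.718
grip_force: 30.0
```

Emit:
step_arm([
  [[0, 0, 1, 0, -1], [0, 0, 2, 0, -1], [0, 0, 3, 0, -1], [0, 0, 3, 0, -1]],
])

```text
t: 18.82
eef_pos: [487.0, 76.8, 76.8]
tcp_rot: [-3.141, 0.001, -2.906]
ft_force: [-8.1, -0.6, 27.9]
opening: 0.719
grip_force: 30.0
```

Emit:
step_arm([
  [[0, 0, -1, 0, -1], [0, 0, -0.6, 6, -1], [0, 0, -0.2, 12, -1], [0, 0, 0.2, 18, -1], [0, 0, 0.6, 24, -1], [0, 0, 0.6, 24, -1]],
])

```text
t: 19.32
eef_pos: [486.8, 76.8, 75.5]
tcp_rot: [3.141, 0.001, 2.952]
ft_force: [-4.8, 2.1, 16.5]
opening: 0.719
grip_force: 30.0
```

Run:
```python
from h import *
mv((486.9,76.6,76),3.378);s=env.state();print(s["ft_force"],s["moment"])
```

```text
at [486.8  76.8  75.5] yaw 2.952 q6 -1.36 t 19.32 move [-0.1 -0.2 -0.5] turn -24.4
[-4.79114141  2.14559969 16.47514752] [ 0.40159904  0.94531292 -0.43496164]
```

Emit:
step_arm([
  [[0, 0, 0.4, 6, -1], [0, 0, 0.8, 12, -1], [0, 0, 1.2, 18, -1], [0, 0, 1.6, 24, -1], [0, 0, 2.0, 30, -1], [0, 0, 2.4, 36, -1], [0, 0, 2.8, 42, -1], [0, 0, 2.8, 42, -1]],
])

```text
t: 19.98
eef_pos: [486.7, 77.1, 72.7]
tcp_rot: [3.141, -0.0, 2.219]
ft_force: [-5.4, 3.1, 15.7]
opening: 0.722
grip_force: 30.0
```

Run:
```python
from h import *
mv((486.9,76.6,76),3.378);s=env.state();print(s["ft_force"],s["moment"])
```

```text
at [486.7  77.1  72.7] yaw 2.219 q6 -0.63 t 19.98 move [-0.6 -0.1 -3.3] turn -66.4
[-5.3945246   3.05185128 15.67010823] [ 0.52069428  1.04706448 -0.41696604]
```

Emit:
step_arm([
  [[0, 0, 0.3, 6, -1], [0, 0, 0.7, 12, -1], [0, 0, 1.1, 18, -1], [0, 0, 1.5, 24, -1], [0, 0, 1.9, 30, -1], [0, 0, 2.3, 36, -1], [0, 0, 2.7, 42, -1], [0, 0, 2.7, 42, -1]],
])

```text
t: 20.65
eef_pos: [487.4, 77.6, 70.1]
tcp_rot: [3.139, -0.001, 1.485]
ft_force: [-2.0, 8.2, 13.9]
opening: 0.721
grip_force: 30.0
```

Run:
```python
from h import *
mv((486.9,76.6,76),3.378);s=env.state();print(s["ft_force"],s["moment"])
```

```text
at [487.4  77.6  70.1] yaw 1.485 q6 0.11 t 20.65 move [-1.  -0.4 -5.9] turn -108.4
[-2.01720401  8.17829834 13.93987062] [ 1.29344202  0.65144482 -0.43761374]
```

Emit:
step_arm([
  [[0, 0, 0.3, 6, -1], [0, 0, 0.7, 12, -1], [0, 0, 1.1, 18, -1], [0, 0, 1.4, 24, -1], [0, 0, 1.7, 30, -1], [0, 0, 1.7, 30, -1]],
])

```text
t: 21.15
eef_pos: [487.6, 77.6, 68.2]
tcp_rot: [3.14, -0.002, 0.961]
ft_force: [-1.0, 9.2, 9.9]
opening: 0.722
grip_force: 30.0
```

Run:
```python
from h import *
mv((486.9,76.6,76),3.378);s=env.state();print(s["ft_force"],s["moment"],s["opening"])
```

```text
at [487.6  77.6  68.2] yaw 0.961 q6 0.63 t 21.15 move [-1.2  0.  -7.8] turn -138.5
[-1.0193005   9.15903298  9.87549354] [ 1.67587109  0.34362139 -0.46200215] 0.7217871095615578
```

Emit:
step_arm([
  [[0, 0, 0, 5, -1], [0, 0, 0, 10, -1], [0, 0, 0, 15, -1], [0, 0, 0, 20, -1], [0, 0, 0, 20, -1]],
])

```text
t: 21.57
eef_pos: [487.7, 77.5, 68.1]
tcp_rot: [3.141, -0.003, 0.614]
ft_force: [0.0, 8.1, 8.5]
opening: 0.724
grip_force: 30.0
```

Run:
```python
from h import *
mv((486.9,76.6,76),3.378);s=env.state();print(s["ft_force"],s["moment"],s["opening"],s["tau"][5])
```

```text
at [487.7  77.5  68.1] yaw 0.614 q6 0.98 t 21.57 move [-1.2  0.3 -7.9] turn -158.4
[0.01014834 8.13860373 8.50935796] [ 1.5425465   0.23291717 -0.43728244] 0.7241862868200157 0.9595677629113197
```

Emit:
step_arm([
  [[0, 0, 0, 5, -1], [0, 0, 0, 10, -1], [0, 0, 0, 15, -1], [0, 0, 0, 20, -1], [0, 0, 0, 20, -1]],
])

```text
t: 21.98
eef_pos: [487.7, 77.2, 68.0]
tcp_rot: [3.142, -0.003, 0.265]
ft_force: [1.0, 2.9, 6.7]
opening: 0.719
grip_force: 30.0
```

Run:
```python
from h import *
mv((486.9,76.6,76),3.378);s=env.state();print(s["ft_force"],s["moment"],s["opening"],s["tau"][5])
```

```text
at [487.7  77.2  68. ] yaw 0.265 q6 1.33 t 21.98 move [-0.9  0.3 -8. ] turn -178.4
[0.98804547 2.89442031 6.68422199] [ 0.77463257  0.15732979 -0.50161855] 0.7194165274799048 0.9701650589704514
```

Emit:
step_arm([
  [[0, 0, 0, 5, -1], [0, 0, 0, 10, -1], [0, 0, 0, 15, -1], [0, 0, 0, 20, -1], [0, 0, 0, 20, -1]],
])

```text
t: 22.4
eef_pos: [487.3, 77.1, 67.8]
tcp_rot: [-3.141, -0.002, -0.082]
ft_force: [-1.4, 1.5, 6.6]
opening: 0.723
grip_force: 30.0
```

Run:
```python
from h import *
mv((486.9,76.6,76),3.378);s=env.state();print(s["ft_force"],s["moment"],s["opening"],s["tau"][5])
c,im=shot("top","t9.png");h=cv2.cvtColor(im,cv2.COLOR_BGR2HSV)
```

```text
at [487.3  77.1  67.8] yaw -0.082 q6 1.68 t 22.4 move [-0.4  0.5 -8.2] turn 161.8
[-1.35346636  1.45215738  6.58897209] [0.19908295 0.38477241 0.00996645] 0.7231016652792168 1.529531367123127
```

Emit:
step_arm([
  [[0, 0, 0, 3, -1], [0, 0, 0, 6, -1], [0, 0, 0, 9, -1], [0, 0, 0, 12, -1], [0, 0, 0, 12, -1]],
])

```text
t: 22.87
eef_pos: [487.4, 76.9, 67.8]
tcp_rot: [-3.141, -0.002, -0.289]
ft_force: [-0.4, 1.4, 5.9]
opening: 0.719
grip_force: 30.0
```

Run:
```python
from h import *
mv((486.9,76.6,76),3.378);s=env.state();print(s["ft_force"],s["moment"],s["opening"],s["tau"][5])
```

```text
at [487.4  76.9  67.8] yaw -0.289 q6 1.88 t 22.87 move [-0.4  0.5 -8.2] turn 149.9
[-0.35597144  1.43905236  5.86428728] [0.12777977 0.34329003 0.53504218] 0.719158935957662 1.4617042243480682
```

Emit:
step_arm([
  [[0, 0, 0, 3, -1], [0, 0, 0, 6, -1], [0, 0, 0, 9, -1], [0, 0, 0, 12, -1], [0, 0, 0, 12, -1]],
])

```text
t: 23.28
eef_pos: [487.5, 76.7, 67.9]
tcp_rot: [-3.141, -0.002, -0.498]
ft_force: [-0.2, -0.9, 5.1]
opening: 0.72
grip_force: 30.0
```

Run:
```python
from h import *
mv((486.9,76.6,76),3.378);s=env.state();print(s["ft_force"],s["moment"],s["opening"],s["tau"][5])
```

```text
at [487.5  76.7  67.9] yaw -0.498 q6 2.09 t 23.28 move [-0.5  0.4 -8.1] turn 137.9
[-0.18941581 -0.94903937  5.12955519] [-0.28345379  0.28269722  0.40050225] 0.7197941336520663 1.343654952943325
```

Emit:
step_arm([
  [[0, 0, 0, 0, 0.7], [0, 0, 0, 0, 0.7], [0, 0, 0, 0, 0.7], [0, 0, 0, 0, 0.7]],
])

```text
t: 23.62
eef_pos: [486.8, 76.8, 67.3]
tcp_rot: [-3.142, 0.0, -0.497]
ft_force: [0.8, 0.8, -0.1]
opening: 0.844
grip_force: 0.0
```

Run:
```python
from h import *
mv((486.9,76.6,76),3.378);s=env.state();print(s["ft_force"],s["moment"],s["opening"],s["tau"][5])
```

```text
at [486.8  76.8  67.3] yaw -0.497 q6 2.09 t 23.62 move [ 0.2  0.1 -8.7] turn 138.0
[ 0.79193689  0.77265935 -0.12672178] [0.01576267 0.24355221 0.0045364 ] 0.8441500013114323 -0.0009550907998345792
```

Emit:
step_arm([
  [[0, 0, 0, -50, 0.7], [0, 0, 0, -50, 0.7], [0, 0, 0, -50, 0.7], [0, 0, 0, -50, 0.7], [0, 0, 0, -50, 0.7], [0, 0, 0, -50, 0.7], [0, 0, 0, -50, 0.7], [0, 0, 0, -50, 0.7]],
])

```text
t: 24.28
eef_pos: [486.8, 76.8, 67.2]
tcp_rot: [-3.141, 0.0, 0.381]
ft_force: [0.1, -1.3, 0.5]
opening: 0.849
grip_force: 0.0
```

Emit:
step_arm([
  [[0, 0, 0, 0, -1], [0, 0, 0, 0, -1], [0, 0, 0, 0, -1], [0, 0, 0, 0, -1], [0, 0, 0, 0, -1]],
])

```text
t: 24.7
eef_pos: [486.7, 77.1, 67.3]
tcp_rot: [-3.141, 0.0, 0.374]
ft_force: [-0.2, 5.0, -0.6]
opening: 0.718
grip_force: 30.0
```

Run:
```python
from h import *
mv((486.9,76.6,76),3.378);s=env.state();print(s["ft_force"],s["moment"],s["opening"],s["tau"][5])
```

```text
at [486.7  77.1  67.3] yaw 0.374 q6 1.22 t 24.7 move [ 0.   0.5 -8.7] turn -172.1
[-0.23808894  5.00147398 -0.64094678] [ 0.85414019  0.26258945 -0.15466289] 0.7179978998087684 -0.13265409506857395
```

Emit:
step_arm([
  [[0, 0, 0, 3, -1], [0, 0, 0, 6, -1], [0, 0, 0, 6, -1]],
])

```text
t: 24.95
eef_pos: [486.1, 76.9, 67.4]
tcp_rot: [3.142, 0.001, 0.269]
ft_force: [-3.0, 3.3, 2.6]
opening: 0.719
grip_force: 30.0
```

Run:
```python
from h import *
mv((486.9,76.6,76),3.378);s=env.state();print(s["ft_force"],s["moment"],s["opening"],s["tau"][5])
```

```text
at [486.1  76.9  67.4] yaw 0.269 q6 1.33 t 24.95 move [ 0.6  0.5 -8.6] turn -178.1
[-3.03659857  3.27149783  2.62469576] [0.54494016 0.68336722 0.67351321] 0.7189118005835117 1.4768200367689133
```

Emit:
step_arm([
  [[0, 0, 0, 0, -1], [0, 0, 0, 0, -1], [0, 0, 0, 0, -1], [0, 0, 0, 0, -1]],
])

```text
t: 25.28
eef_pos: [486.2, 76.9, 67.3]
tcp_rot: [-3.141, 0.001, 0.271]
ft_force: [-4.6, 4.4, 3.6]
opening: 0.718
grip_force: 30.0
```

```bash
cat > q.py <<'E'
from h import *
s=env.state();print(s["t"],s["eef_pos"].round(1),s["tcp_rot"].round(3),s["ft_force"].round(1),s["moment"].round(2),s["tau"][5].round(2))
E
python3 q.py
```

```text
25.2833 [486.2  76.9  67.3] [-3.141e+00  1.000e-03  2.710e-01] [-4.6  4.4  3.6] [0.66 0.87 0.46] 0.47
```

Emit:
step_arm([
  [[0, 0, 0, 4, -1], [0, 0, 0, 8, -1], [0, 0, 0, 12, -1]],
])

```text
t: 25.53
eef_pos: [486.3, 77.0, 67.4]
tcp_rot: [3.141, 0.001, 0.06]
ft_force: [-3.8, 5.4, 4.5]
opening: 0.718
grip_force: 30.0
```

```bash
python3 q.py; python3 -c "
from h import *
shot('wrist','r1.png')"
```

```text
25.5333 [486.3  77.   67.4] [3.141e+00 1.000e-03 6.000e-02] [-3.8  5.4  4.5] [1.14 0.81 1.38] -0.06
```

Emit:
step_arm([
  [[0, 0, 0, 4, -1], [0, 0, 0, 8, -1], [0, 0, 0, 12, -1], [0, 0, 0, 12, -1], [0, 0, 0, 12, -1], [0, 0, 0, 12, -1]],
])

```text
t: 26.08
eef_pos: [486.8, 77.1, 67.5]
tcp_rot: [-3.141, -0.0, -0.149]
ft_force: [-2.4, 6.2, 5.3]
opening: 0.721
grip_force: 30.0
```

```bash
python3 q.py; python3 -c "
from h import *
shot('wrist','r2.png')"
```

```text
26.0833 [486.8  77.1  67.5] [-3.141 -0.    -0.149] [-2.4  6.2  5.3] [0.98 0.55 0.  ] 0.01
```

```bash
cat > d.py <<'E'
from h import *
import sys
def load(f):
    im=cv2.imread(f"pics/{f}.png");h=cv2.cvtColor(im,cv2.COLOR_BGR2HSV)
    m=cv2.inRange(h,(105,100,30),(128,255,255));m[235:]=0
    g=cv2.cvtColor(im,6).astype(np.float32);return g-cv2.GaussianBlur(g,(0,0),4),cv2.erode(m,np.ones((3,3)))
def cmp(a,b):
    A,m=load(a);B,n=load(b);k=(m>0)&(n>0)
    print(a,b,"px",k.sum(),"std",A[k].std().round(2),B[k].std().round(2),"diff",np.abs(A-B)[k].mean().round(2),"corr",np.corrcoef(A[k],B[k])[0,1].round(3))
for i in range(1,len(sys.argv)-1): cmp(sys.argv[i],sys.argv[i+1])
E
python3 -c "
from h import *
shot('wrist','r3.png')
im=cv2.imread('pics/r3.png');h=cv2.cvtColor(im,cv2.COLOR_BGR2HSV);m=cv2.inRange(h,(105,100,30),(128,255,255));m[235:]=0
ys,xs=m.nonzero();print(xs.min(),xs.max(),ys.min(),ys.max())
g=cv2.cvtColor(im,6)
for x in range(200,310,10):
    c=np.where(m[:,x])[0]; print(x,c.min() if len(c) else None,g[c.min()-1:c.min()+14,x] if len(c) else '')
"; python3 d.py r1 r2 r3
```

```text
201 309 184 234
200 None 
210 207 [86 89 94 99 99 95 86 75 78 78 78 75 76 77 76]
220 198 [ 81  91  99 106 108 113 114 116 118 116 116 115 115 107  95]
230 191 [ 76  79  96 100 106 110 115 118 118 117 116 115 119 118 115]
240 188 [ 77  91  99 112 110 118 117 120 116 118 116 117 115 114 115]
250 186 [ 81  91 103 106 110 115 119 120 118 120 117 118 115 117 119]
260 185 [ 83  87  98 101 108 112 117 122 120 117 119 123 116 116 119]
270 186 [ 80  88  99 108 111 108 113 117 120 122 120 117 117 118 114]
280 190 [ 75  85 101 106 109 112 112 117 119 116 118 114 117 115 118]
290 196 [ 80  85  95 102 110 109 112 111 116 116 117 116 117 117 114]
300 209 [77 70 75 70 79 77 79 78 79 78 75 75 75 80 71]
r1 r2 px 2890 std 6.41 6.05 diff 5.06 corr 0.271
r2 r3 px 2929 std 6.28 6.31 diff 1.99 corr 0.918
```

```bash
cat > p.py <<'E'
from h import *
import sys
from scipy.ndimage import map_coordinates, gaussian_filter1d as gf
def prof(f):
    g=cv2.cvtColor(cv2.imread(f"pics/{f}.png"),6).astype(float)
    c=np.array([254.9,240.]);o=[]
    th=np.radians(np.arange(-140,-40,.5))
    for r in np.arange(50.5,55,.5):
        o.append(map_coordinates(g,[c[1]+r*np.sin(th),c[0]+r*np.cos(th)],order=1))
    o=np.array(o);p=o.mean(0);return p-gf(p,12)
if __name__=="__main__":
    P=[prof(f) for f in sys.argv[1:]]
    for a,b in zip(P,P[1:]):
        L=range(-34,35);cc=[np.corrcoef(a[40:-40],np.roll(b,l)[40:-40])[0,1] for l in L]
        print("std",a.std().round(2),"best lag deg",[(L[i]/2,round(cc[i],2)) for i in np.argsort(cc)[::-1][:4]],"lag0",round(cc[34],2))
    F=np.abs(np.fft.rfft(P[0]*np.hanning(len(P[0]))));i=F.argmax();print("period deg",100/i)
E
python3 p.py r1 r2 r3
```

```text
std 3.38 best lag deg [(12.5, np.float64(0.87)), (12.0, np.float64(0.85)), (13.0, np.float64(0.83)), (0.0, np.float64(0.82))] lag0 0.82
std 2.53 best lag deg [(0.0, np.float64(0.95)), (0.5, np.float64(0.91)), (-12.0, np.float64(0.9)), (-0.5, np.float64(0.9))] lag0 0.95
period deg 12.5
```

Emit:
step_arm([
  [[0, 0, 0, 4, -1], [0, 0, 0, 4, -1], [0, 0, 0, 4, -1]],
])

```text
t: 26.43
eef_pos: [487.0, 77.0, 67.6]
tcp_rot: [-3.141, -0.001, -0.218]
ft_force: [-1.1, 4.0, 4.8]
opening: 0.717
grip_force: 30.0
```

```bash
python3 q.py; python3 -c "
from h import *
shot('wrist','r4.png')"; python3 p.py r2 r3 r4
```

```text
26.4333 [487.   77.   67.6] [-3.141e+00 -1.000e-03 -2.180e-01] [-1.1  4.   4.8] [0.87 0.44 0.15] 0.29
std 2.53 best lag deg [(0.0, np.float64(0.95)), (0.5, np.float64(0.91)), (-12.0, np.float64(0.9)), (-0.5, np.float64(0.9))] lag0 0.95
std 2.54 best lag deg [(4.0, np.float64(0.93)), (-8.5, np.float64(0.91)), (3.5, np.float64(0.9)), (4.5, np.float64(0.89))] lag0 -0.35
period deg 12.5
```

Emit:
step_arm([
  [[0, 0, -0.7, 0, -1], [0, 0, -1.3, 0, -1], [0, 0, -1.3, 0, -1]],
])

```text
t: 26.73
eef_pos: [486.9, 77.0, 67.7]
tcp_rot: [-3.141, 0.0, -0.218]
ft_force: [3.4, 5.6, -14.4]
opening: 0.717
grip_force: 30.0
```

```bash
python3 q.py
```

```text
26.7333 [486.9  77.   67.7] [-3.141  0.    -0.218] [  3.4   5.6 -14.4] [ 1.02 -0.44  0.23] 0.16
```

Emit:
step_arm([
  [[0, 0, 1.3, 4, -1], [0, 0, 1.3, 8, -1]],
])

```text
t: 26.9
eef_pos: [487.1, 76.9, 67.4]
tcp_rot: [3.142, -0.001, -0.358]
ft_force: [-0.9, 4.7, 3.3]
opening: 0.72
grip_force: 30.0
```

```bash
python3 q.py; python3 -c "
from h import *
shot('wrist','r5.png')"; python3 p.py r4 r5
```

```text
26.9 [487.1  76.9  67.4] [ 3.142e+00 -1.000e-03 -3.580e-01] [-0.9  4.7  3.3] [0.89 0.17 1.33] -0.28
std 2.44 best lag deg [(8.0, np.float64(0.95)), (7.5, np.float64(0.93)), (-4.5, np.float64(0.9)), (8.5, np.float64(0.89))] lag0 -0.55
period deg 12.5
```

Emit:
step_arm([
  [[0, 0, 0, 0, 0.6], [0, 0, 0, 0, 0.6], [0, 0, 0, 0, 0.6], [0, 0, 0, 0, 0.6], [0, 0, -40, 0, 0.6], [0, 0, -80, 0, 0.6], [0, 0, -110, 0, 0.6], [0, 0, -110, 0, 0.6]],
])

```text
t: 27.62
eef_pos: [488.9, 76.7, 182.6]
tcp_rot: [-3.138, -0.008, -0.357]
ft_force: [0.5, 0.1, 0.5]
opening: 0.799
grip_force: 0.0
```

```bash
python3 q.py
python3 - <<'E'
from h import *
c,im=shot("wrist","f1.png");h=cv2.cvtColor(im,cv2.COLOR_BGR2HSV)
m=cv2.inRange(h,(105,120,60),(125,255,255));m[235:]=0
n,l,st,ce=cv2.connectedComponentsWithStats(m)
for i in range(1,n):
    if st[i][4]>150: print(st[i],ce[i].round(1))
p=proj(c,np.array([[487,76.5,84.8],[487,76.5,100]]));print(p)
u,v=p[1].round().astype(int);print("knob bgr",im[v,u])
for u in (0,): pass
k=max(cv2.findContours((l==1+st[1:,4].argmax()).astype(np.uint8),0,1)[0],key=cv2.contourArea)
e=cv2.fitEllipse(k);print(e,onplane(c,e[0],82).round(1))
E
```

```text
27.6167 [488.9  76.7 182.6] [-3.138 -0.008 -0.357] [0.5 0.1 0.5] [-0.01  0.16 -0.05] 0.0
[ 224  161   63   62 2024] [254.7 190.4]
[[255.77890725 193.08241599]
 [255.78335788 197.17290825]]
knob bgr [54 53 64]
((254.4866943359375, 191.07513427734375), (58.41844940185547, 61.637359619140625), 6.9419755935668945) [488.8  77.3  82. ]
```

Nothing is left in the fingers. The ring sits level and centred on the intake, with the black knob coming up through it.

```bash
python3 -c "
from cell import env
print(env.job_done())"
```

```text
the job is handed in; nothing more can be done
None
```

The strainer is seated in the intake with its knob up, the blue lock ring is screwed down tight on it, the gripper has let go of both, and I've handed the job in at about 28 s. For tightness: the ring no longer turned when the gripper slipped round it at about 1.3 N m, and it did not lift under a 14 N pull.

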